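# Set the rotary cap and tip the bearing balls into the tray

## Task

Turn the red rotary cap of the upright drum so that its one large hole stands at the yellow outlet mark, then swing the drum over by its side crank until all four steel balls have run out into the grey tray underneath. Finally swing the drum back upright, leave the cap with the large hole at the mark, and do not disturb the other things on the bench.

Things in the scene. Friction and masses are not known exactly. Their poses are not given: they have to be found in the camera images.
- stand: Fixed blue stand: two upright cheeks (outer faces y = +-70 mm, 147 high, feet to +-88). Origin on the bench under the drum's centre; -x is the outlet side (roughly to the robot), y runs along the drum's axle (x = 0, z = 125 mm), z up. Grey open catch tray between the cheeks: walls 35 high, 4 thick, x -140 to +50, y -57 to +57 mm, floor 4 mm up.
- drum (a joint): Swing of the clear drum (100 mm wide, 90 high) on its axle, rad: 0 upright (stop), growing to the outlet side, 2.4 mouth down (stop). At angle a the crank grip is at stand x = 70 cos a, y = 128, z = 125 + 70 sin a (mm): it goes up, over, and down on the outlet side. Balls start to run out near 1.7, all leave by 2.2 to 2.4. Friction (0.22 N m, 3 N at the crank) holds it where left.
- cap (a joint): Turn of the red cap on the drum, rad, counter-clockwise positive seen from above the upright drum; 0 = large hole exactly at the yellow outlet mark. It starts 1.0 to 1.5, so it must be turned clockwise to 0. Range -2.9 to 2.9; friction 0.03 N m holds it where left.
- cap_bar (a point): Centre of the black grip bar across the red cap (107 mm wide), on the cap's axis, 190 mm above the bench. Bar 16 mm wide (point x), 66 long (point y); its upper face is 11 mm above this point, the cap's flat top 15 mm below. The point turns with the cap; its -x points to the large hole. When turned to 0 the bar is parallel to the drum's axle.
- big_hole (a point): Centre of the cap's large rounded oblong hole (36 mm radially, 48 mm across; its centre 27 mm from the cap's axis), at the cap's upper face, 5 mm thick. The cap's other two holes are 14 mm and 9 mm wide, too small for the balls, on the opposite side of the bar.
- outlet_mark (a point): Yellow mark on the side of the drum: point on the drum's rim at the outlet side.
- crank_grip (a point): Middle of the black round crank grip on the stand's +y side: 16 mm in diameter, parallel to the stand's y axis, reaching 37 mm outward (+y) and 48 mm inward of this point to the crank arm. Fixed to the drum, it turns within the fingers as the drum swings.
- tray_in (a point): Centre of the inner floor of the grey catch tray, 4 mm above the bench.
- ball0_center (a point): Centre of a loose steel bearing ball, 18 mm in diameter, 24 g; starts on the drum's floor.
- ball1_center (a point): Centre of a loose steel bearing ball, 18 mm in diameter, 24 g; starts on the drum's floor.
- ball2_center (a point): Centre of a loose steel bearing ball, 18 mm in diameter, 24 g; starts on the drum's floor.
- ball3_center (a point): Centre of a loose steel bearing ball, 18 mm in diameter, 24 g; starts on the drum's floor.
- multimeter: Bystander: yellow-green multimeter, 138 x 70 x 47 mm, lying to the left; origin at the centre of its underside.
- screwdriver_red: Bystander: red-handled screwdriver, 151 mm long, 17 mm thick, lying to the left; origin at the centre of its underside.
- board_pack: Bystander: beige pack of boards, 82 x 120 x 21 mm, lying to the right; origin at the centre of its underside.

How it is judged (in metres and radians):
On the way, in this order (a step that is already met when the one before it is completed fails the run):
1. the cap's large hole is at the outlet mark (within 0.3 rad) while the drum is upright (within 0.2 rad) with all balls still in it (value of joint cap between -0.3 and 0.3 rad and value of joint drum below 0.2 rad and z of each of ball0_center, ball1_center, ball2_center, ball3_center in the frame of stand above 0.07 m), for 0.2 s.
2. the drum is tipped over and all four balls lie in the tray (value of joint drum above 1.6 rad and x of ball0_center in the frame of stand between -0.145 and 0.055 m and y of ball0_center in the frame of stand between -0.06 and 0.06 m and z of each of ball0_center, ball1_center, ball2_center, ball3_center in the frame of stand below 0.045 m and x of ball1_center in the frame of stand between -0.145 and 0.055 m and y of ball1_center in the frame of stand between -0.06 and 0.06 m and x of ball2_center in the frame of stand between -0.145 and 0.055 m and y of ball2_center in the frame of stand between -0.06 and 0.06 m and x of ball3_center in the frame of stand between -0.145 and 0.055 m and y of ball3_center in the frame of stand between -0.06 and 0.06 m), for 0.2 s.
At the end, for the whole second after the job is handed in: All four balls lie in the grey tray, the drum is back upright within 0.2 rad and at rest, and the cap's large hole is still within 0.3 rad of the outlet mark (value of joint drum below 0.2 rad and value of joint cap between -0.3 and 0.3 rad and x of ball0_center in the frame of stand between -0.145 and 0.055 m and y of ball0_center in the frame of stand between -0.06 and 0.06 m and z of each of ball0_center, ball1_center, ball2_center, ball3_center in the frame of stand below 0.045 m and x of ball1_center in the frame of stand between -0.145 and 0.055 m and y of ball1_center in the frame of stand between -0.06 and 0.06 m and x of ball2_center in the frame of stand between -0.145 and 0.055 m and y of ball2_center in the frame of stand between -0.06 and 0.06 m and x of ball3_center in the frame of stand between -0.145 and 0.055 m and y of ball3_center in the frame of stand between -0.06 and 0.06 m and velocity of joint drum between -0.05 and 0.05 rad/s); the robot touches nothing.
It fails at once if the yellow-green multimeter is moved by more than 30 mm (distance of multimeter from where it was at the start of the episode above 0.03 m).
It fails at once if the red screwdriver is moved by more than 30 mm (distance of screwdriver_red from where it was at the start of the episode above 0.03 m).
It fails at once if the beige board pack is moved by more than 30 mm (distance of board_pack from where it was at the start of the episode above 0.03 m).
It also fails if it takes over 64 s, if anything falls off the work surface, if the arm or the gripper's body presses on something with over 40 N, if the wrist force passes 120 N, or if a joint passes its speed limit or range.

## Robot

A 6-joint arm with a two-finger parallel gripper is mounted at the origin on a cart in front of the work surface, level with it; the furniture and walls round the work are solid. World frame = base frame: x ahead of the robot, y to its left, z up, the work surface at z = 0. Lengths are in mm, angles in rad, forces in N, time in s.
With the tool pointing down it reaches from about 300 to 775 mm from the base axis. Payload 14.6 kg.
Tool frame: the origin (TCP) lies at the very end of the fingers, on their centre line; the grasp point (between the pads) lies 19 mm behind it (manip.grip_point_offset is the distance from the TCP to the grasp point, in mm); z points along the fingers, y is the line along which they close (so a half turn about z gives the same grasp; the last joint's range is limited). The gripper opens to 94 mm and grips with 3 to 60 N. Pads are 16 mm wide; open, the fingers measure 119 mm over their backs; the gripper's body (75 mm by 177 mm) begins 78 mm behind the grasp point.
Start: joints at [1.062, 0.3, 1.521, -0, 1.321, -0.067], TCP at [235.158, 497.182, 172.846] pointing down, gripper open.
Joint ranges: [-3.03, 3.03], [-0.79, 2.21], [0.23, 2.52], [-1.04, 4.18], [0, 3.07], [-2.55, 2.55]. Speed limits (rad/s): [2.22, 2.22, 2.57, 3.14, 3.14, 3.14].

## Interface

Orientations are given as [roll, pitch, yaw] about the fixed x, y, z axes, in that order (R = Rz(yaw) Ry(pitch) Rx(roll)).
In Python, from cell import telemetry, eyes, manip gives the robot as it stands.
- The arm moves only by the tool play_rows, never from a script. Its arguments are lists of equal length, an entry for each row: "translation": the shift along the world's x, y, z in m, a list of three; "yaw": the turn about the world's z in rad. A call has 1 to 12 rows; each row is the pose to reach, as a shift and turn from the pose commanded when the call began; what a row does not reach only later rows make up. A row lasts 1/8 s, in which the tool goes at most 62.5 mm and 10.7 degrees, less where a joint would pass 70% of its speed; a pose out of reach is approached as far as the arm can. A call with a gripper value outside its range is refused whole. "hand" is the opening, from 0 (shut) to 1 (fully open), set as the call begins (left out, the last holds). The fingers move at their own pace and stop on an object; "force" is the grip in N (left out, the last holds). Time passes only in rows, so rows that repeat a pose let the fingers close. It gives the time, the measured TCP pose, the force, the opening and the grip force at its end, in the units of the state.
- telemetry.read_state(): the state, without advancing time (a new reading comes with each control period).
- eyes.camera(name): name is "side" or "top"; returns a dict with "pixels" (400x640x3 uint8, red, green, blue), "fx", "fy", "cx", "cy" (pixels), "dist_coeffs" ([k1, k2, p1, p2, k3] as OpenCV has them; the pictures are not rectified), "cam_to_world" (4x4, takes a point from camera to world coordinates). Camera axes: x right, y up, looking along -z (the intrinsics and any distortion apply to the point x, -y, -z); pixel columns grow to the right and rows downward; lengths in mm; the calibration is good to about 2 mm. A picture is of the moment at which its call begins. There is no depth.
- manip.sign_off(): hands the job in; it is judged then, once.
The state is a dict: "clock": time; "joints": joint angles; "qd": joint speeds; "effort": joint torques, N m; "eef_pos": TCP position; "eef_rot": TCP orientation; "wrist_force": force on the tool from outside, world axes, zero at the start; "moment": the same for the moment, N m; "finger_gap": finger opening in mm; "finger_force": force on a finger pad.
Only numpy, scipy, OpenCV 4.12 (cv2) and the standard library are available. Lean on these libraries where they do the work, as an engineer would, in place of code of your own. Each camera call takes 0.05 s, during which the arm holds its last target. There are 200 camera calls.

## Working session

There is one attempt and no reset: what is moved stays moved. The work goes in short steps, Python scripts to look and compute and a tool call to move; the robot and the scene stay as the last step left them, time stands still between calls to the robot, and variables do not carry over. Pictures are saved under pics/ and viewed, at most 10 in all, crops included, and the job is handed in when it is done.

Besides the shell and the picture viewer there is one more tool, called after "Call:" as name(argument=value, ...) on one line, values as JSON. play_rows: Moves the arm, as the interface text tells. Its arguments: {"type":"object","properties":{"translation":{"type":"array","items":{"type":"array","items":{"type":"number"}}},"yaw":{"type":"array","items":{"type":"number"}},"hand":{"type":"number"},"force":{"type":"number"}},"required":["translation","yaw"]}

```bash
ls; mkdir -p pics; python3 - <<'E'
from cell import telemetry, eyes, manip
import cv2,pickle
s=telemetry.read_state();print(s)
for n in("side","top"):
    c=eyes.camera(n);pickle.dump(c,open(n+"0.pkl","wb"))
    cv2.imwrite(f"pics/{n}0.png",c["pixels"][:,:,::-1]);print(n,c["fx"],c["cx"],c["cy"],c["dist_coeffs"],c["cam_to_world"])
E
```

```text
pics
{'clock': 0.0, 'joints': array([ 1.06238374e+00,  3.00507694e-01,  1.52156442e+00,  1.21615848e-05,
        1.32067686e+00, -6.65818752e-02]), 'qd': array([ 0.00322628,  0.00193772, -0.00088055,  0.00037669,  0.00044156,
        0.00079974]), 'effort': array([ 7.03038677e-04, -5.31798756e+01, -3.52745354e+01,  7.10150390e-02,
        2.43337720e-02, -1.88106715e-04]), 'eef_pos': array([235.02724895, 496.93621333, 172.27332119]), 'eef_rot': array([-3.14043968e+00, -8.86865304e-05,  2.69975888e+00]), 'wrist_force': array([-0.06061573, -0.14330957, -0.14970704]), 'moment': array([ 0.00980583, -0.03804356, -0.04016126]), 'finger_force': 0.0, 'finger_gap': 94.099949383748}
side 428.35820643662083 323.29499170053407 199.466430427151 [0.01664574 0.         0.         0.         0.        ] [[ 8.37848777e-01  2.84791264e-01 -4.65728852e-01 -7.70488908e+01]
 [-5.45899160e-01  4.40031824e-01 -7.12997967e-01 -8.96668399e+02]
 [ 1.87992375e-03  8.51625464e-01  5.24147437e-01  7.89731327e+02]
 [ 0.00000000e+00  0.00000000e+00  0.00000000e+00  1.00000000e+00]]
top 470.57127512016365 310.8793936187771 198.26190331055466 [0.00428051 0.         0.         0.         0.        ] [[ 2.33075201e-02  9.73929775e-01 -2.25649180e-01  2.54579311e+02]
 [-9.99728237e-01  2.28100704e-02 -4.81180255e-03  1.60968678e+01]
 [ 4.60715904e-04  2.25700008e-01  9.74196743e-01  1.39548017e+03]
 [ 0.00000000e+00  0.00000000e+00  0.00000000e+00  1.00000000e+00]]
```

View pics/side0.png

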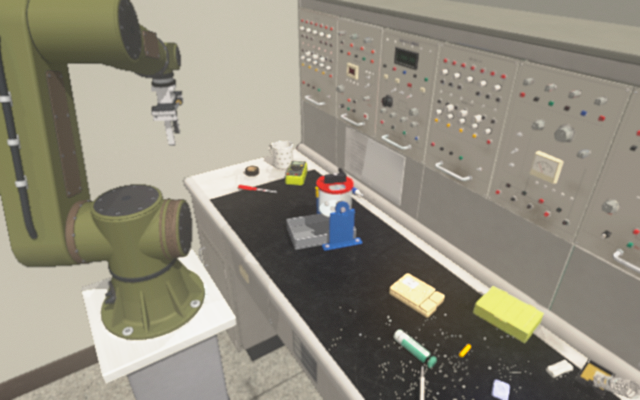

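View pics/top0.png

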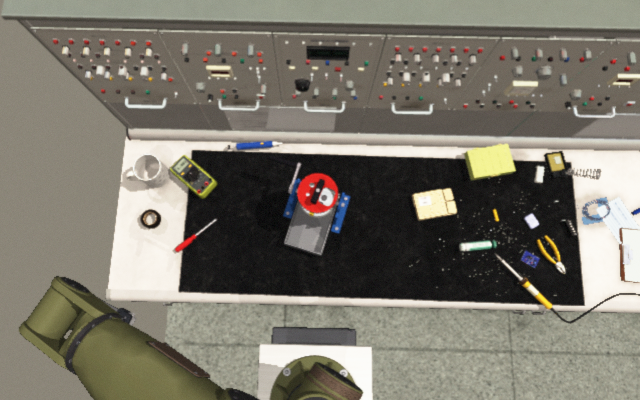

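The top view shows the red cap near (318,193), the grey tray below it near (310,232), the blue cheeks near (290,205) and (341,212), and the crank arm near (295,178). The bench edge is near the wall at row 135, and the multimeter is at (193,176). Next I'll crop and measure.

```bash
cat > h.py <<'E'
import numpy as np,cv2,pickle
from cell import telemetry, eyes, manip
def K(c): return np.array([[c["fx"],0,c["cx"]],[0,c["fy"],c["cy"]],[0,0,1.]])
def ray(c,uv):
    p=cv2.undistortPoints(np.array(uv,float).reshape(-1,1,2),K(c),np.array(c["dist_coeffs"])).reshape(-1,2)
    T=np.array(c["cam_to_world"]);d=np.c_[p[:,0],-p[:,1],-np.ones(len(p))]@T[:3,:3].T
    return T[:3,3],d
def onz(c,uv,z):
    o,d=ray(c,uv);return o+d*((z-o[2])/d[:,2])[:,None]
def proj(c,P):
    T=np.array(c["cam_to_world"]);q=(np.array(P,float).reshape(-1,3)-T[:3,3])@T[:3,:3];q=q*[1,-1,-1]
    return cv2.projectPoints(q,np.zeros(3),np.zeros(3),K(c),np.array(c["dist_coeffs"]))[0].reshape(-1,2)
def blobs(c,lo,hi,roi,amin=8):
    h=cv2.cvtColor(c["pixels"],cv2.COLOR_RGB2HSV);m=cv2.inRange(h,lo,hi)
    z=np.zeros_like(m);x0,y0,x1,y1=roi;z[y0:y1,x0:x1]=m[y0:y1,x0:x1]
    cs,_=cv2.findContours(z,cv2.RETR_EXTERNAL,cv2.CHAIN_APPROX_NONE)
    return z,sorted([k for k in cs if cv2.contourArea(k)>=amin],key=cv2.contourArea,reverse=True)
E
python3 - <<'E'
from h import *
t=pickle.load(open("top0.pkl","rb"));s=pickle.load(open("side0.pkl","rb"))
# red cap outline (both hue ends via rotate)
for c,roi,n in((t,(280,165,360,225),"top"),(s,(305,160,370,215),"side")):
    p=c["pixels"].astype(int);m=((p[...,0]>110)&(p[...,1]<70)&(p[...,2]<70)).astype(np.uint8)
    x0,y0,x1,y1=roi;z=np.zeros_like(m);z[y0:y1,x0:x1]=m[y0:y1,x0:x1]
    pts=cv2.findNonZero(z);hull=cv2.convexHull(pts);e=cv2.fitEllipse(hull);print(n,"red",e)
    if n=="top":
        w=onz(c,hull.reshape(-1,2),175);(cc,r)=cv2.minEnclosingCircle(w[:,:2].astype(np.float32));print("cap centre",cc,r, onz(c,[e[0]],175))
        hull_m=cv2.fillConvexPoly(np.zeros_like(m),hull,1)
        v=p.max(2);b=((v<60)&(hull_m>0)).astype(np.uint8)
        cs,_=cv2.findContours(b,cv2.RETR_EXTERNAL,cv2.CHAIN_APPROX_NONE)
        for k in cs:
            if cv2.contourArea(k)>8: print("dark",cv2.minAreaRect(k),cv2.contourArea(k))
for c,roi,n,z in((t,(270,160,370,250),"top",0),(s,(285,185,380,255),"side",0)):
    m,cs=blobs(c,(105,130,50),(125,255,255),roi)
    for k in cs: r=cv2.minAreaRect(k);print(n,"blue",r,cv2.contourArea(k))
a=cv2.resize(t["pixels"][150:262,250:385],None,fx=5.5,fy=5.2,interpolation=cv2.INTER_CUBIC)
cv2.imwrite("pics/topc.png",a[:,:,::-1])
a=cv2.resize(s["pixels"][155:260,270:390],None,fx=6,fy=5.6,interpolation=cv2.INTER_CUBIC)
cv2.imwrite("pics/sidec.png",a[:,:,::-1])
E
```

```text
top red ((317.31640625, 192.3308868408203), (39.34337615966797, 41.09515380859375), 90.68152618408203)
cap centre (553.560302734375, 5.241182804107666) 55.4980354309082 [[553.92810863   5.32112485 175.        ]]
dark ((314.7500305175781, 196.75001525878906), (5.1209516525268555, 12.080193519592285), 23.198591232299805) 46.0
dark ((320.137939453125, 184.15518188476562), (5.199469566345215, 9.099071502685547), 21.801406860351562) 32.5
side red ((333.6586608886719, 183.2074432373047), (18.596195220947266, 36.349422454833984), 94.52669525146484)
top blue ((340.2892150878906, 212.43515014648438), (10.072442054748535, 41.24554443359375), 17.10272979736328) 353.5
top blue ((292.9499816894531, 197.64999389648438), (8.538147926330566, 41.10960388183594), 18.43494987487793) 213.5
side blue ((338.05767822265625, 225.2146759033203), (44.465126037597656, 39.429542541503906), 79.04593658447266) 916.0
```

View pics/topc.png

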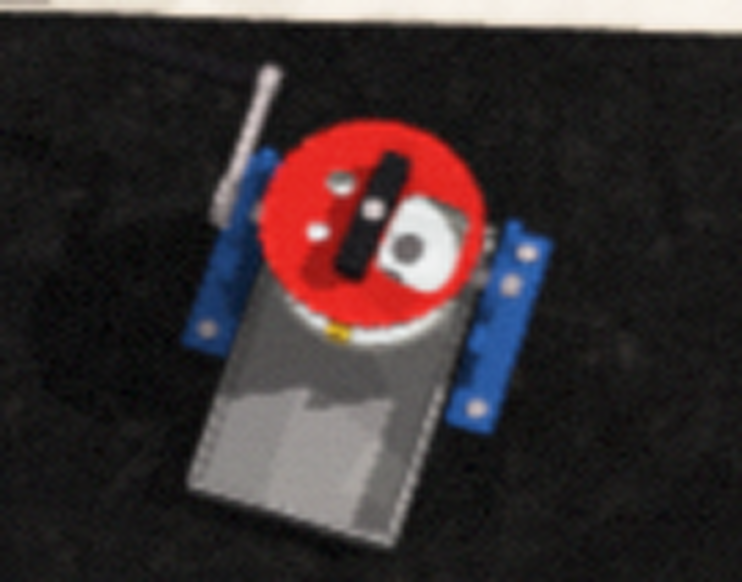

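View pics/sidec.png

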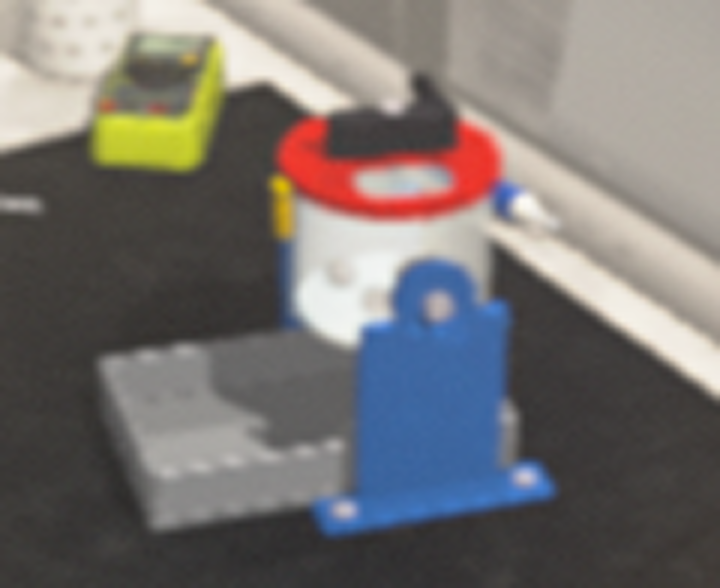

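The top crop shows the bar running from (397,155) to (350,275). The large hole is at (425,240), the yellow mark at (339,332), and the crank arm tip at (270,72). In the side crop, the cap's black bar is at (395,130), and a dark stub at (430,90) is probably the crank grip. Next I'll get the stand pose and the cap angle.

```bash
python3 - <<'E'
from h import *
t=pickle.load(open("top0.pkl","rb"));s=pickle.load(open("side0.pkl","rb"))
f=lambda q:np.array(q,float)/[5.5,5.2]+[250,150]-[.4,.4]
g=lambda q:np.array(q,float)/[6,5.6]+[270,155]-[.4,.4]
ang=lambda a,b:np.arctan2(*(b-a)[[1,0]])
# yaw of stand x
L=onz(t,f([[188,487],[265,275],[395,547],[470,300]]),35);print("tray edges",ang(L[0],L[1]),ang(L[2],L[3]),"front dir",ang(L[0],L[2])+np.pi/2, L[[0,2]].mean(0))
B=onz(t,f([[492,432],[550,240],[185,345],[224,352],[448,425]]),3);print("foot edge",ang(B[0],B[1]),B)
B=onz(s,g([[325,533],[553,494]]),0);print("side foot",ang(B[0],B[1]),B)
C=onz(t,[[317.32,192.33]],173)[0];print("C top",C)
print("C side",onz(s,[[333.66,183.2]],172.5)[0], "redhull")
Y=onz(t,f([[339,332]]),160)[0];print("mark dir",ang(Y,C),np.linalg.norm((Y-C)[:2]))
b=onz(t,f([[397,157],[350,275]]),201);print("bar",ang(b[1],b[0]),np.linalg.norm(b[0]-b[1]),b.mean(0))
b=onz(t,[[314.75,196.75],[320.14,184.16]],201);print("bar2",ang(b[0],b[1]),b.mean(0))
h=onz(t,f([[425,240]]),172)[0];print("hole dir",ang(C,h),np.linalg.norm((h-C)[:2]))
k=onz(t,f([[270,72],[222,205]]),125);print("crank arm tip,pivot",k,ang(k[1],k[0]))
for yaw in(-.28,-.25):
  R=np.array([[np.cos(yaw),-np.sin(yaw)],[np.sin(yaw),np.cos(yaw)]])
  o=C[:2]
  P=[[70,128-48,125],[70,128,125],[70,165,125],[0,80,125]]
  W=[np.r_[o+R@np.array(p[:2]),p[2]] for p in P];print(yaw,np.round(W),(proj(t,W)-[250,150])*[5.5,5.2],(proj(s,W)-[270,155])*[6,5.6])
print("wall rail",onz(t,[[300,135],[300,150]],0))
for n in ["top"]: 
  p=t["pixels"][155:225,255:310].astype(int)
E
```

```text
tray edges -0.29446352582178514 -0.2612882547487515 front dir -0.2741756982110568 [418.3701942   43.41559395  35.        ]
foot edge -0.264910184982116 [[473.59715339 -63.61698494   3.        ]
 [587.69866686 -94.57114262   3.        ]
 [520.51948902 104.91494924   3.        ]
 [516.89853069  83.43313539   3.        ]
 [477.09853122 -39.67330684   3.        ]]
side foot -0.28959898764981196 [[471.0878535  -60.65659467   0.        ]
 [585.84949791 -94.85282376   0.        ]]
C top [554.4213177    5.29390714 173.        ]
C side [546.52390937   2.6363816  172.5       ] redhull
mark dir -0.2643673703220391 57.32475416441139
bar -0.3299625636214854 65.14865641767885 [550.94479147   5.05278381 201.        ]
bar2 -0.37312614851648385 [552.66258399   5.29571958 201.        ]
hole dir -1.8925831072873172 27.11056059914309
crank arm tip,pivot [[648.78994916  59.07794409 125.        ]
 [573.88657433  81.20001019 125.        ]] -0.2871773703982268
-0.28 [[644.  63. 125.]
 [657. 109. 125.]
 [667. 145. 125.]
 [577.  82. 125.]] [[260.18751835  78.57459919]
 [171.15032304  53.26188463]
 [102.8067931   33.83111643]
 [218.04295718 198.09417227]] [[468.03530471 141.35431276]
 [438.22511822 103.29923781]
 [416.35289468  75.37517668]
 [342.60181177 158.87170395]]
-0.25 [[642.  65. 125.]
 [654. 112. 125.]
 [663. 148. 125.]
 [574.  83. 125.]] [[254.90173381  81.58847844]
 [165.0139269   58.6931147 ]
 [ 95.98889661  41.11059828]
 [216.64863302 202.25957137]] [[462.4204442  140.27313742]
 [430.31764621 102.62933915]
 [406.75134765  74.99310325]
 [338.26490971 159.51024826]]
wall rail [[780.9613999   61.91390065   0.        ]
 [731.43641339  60.50180511   0.        ]]
```

Call:
play_rows(translation=[[0, 0, 0.06], [0.03, -0.045, 0.1], [0.06, -0.09, 0.11], [0.09, -0.14, 0.11], [0.12, -0.19, 0.11], [0.15, -0.235, 0.11], [0.18, -0.28, 0.11], [0.21, -0.33, 0.11], [0.24, -0.375, 0.11], [0.27, -0.42, 0.11], [0.3, -0.465, 0.11], [0.317, -0.492, 0.11]], yaw=[0, 0, 0.05, 0.1, 0.1, 0.1, 0.1, 0.1, 0.1, 0.1, 0.1, 0.1], hand=0.6)

```text
clock: 1.6
eef_pos: [552.9, 3.0, 282.1]
eef_rot: [-3.141, -0.001, 2.798]
wrist_force: [0.2, 0.3, 1.2]
finger_gap: 56.8
finger_force: 0.0
```

Call:
play_rows(translation=[[0, 0, 0], [0, 0, 0]], yaw=[0, 0])

```text
clock: 1.85
eef_pos: [551.8, 5.7, 282.7]
eef_rot: [-3.142, -0.001, 2.8]
wrist_force: [0.2, -0.9, 0.6]
finger_gap: 56.6
finger_force: 0.0
```

```bash
python3 - <<'E'
from h import *
s=telemetry.read_state();print(s["clock"],s["joints"].round(3),s["eef_pos"],s["eef_rot"],s["finger_gap"],s["wrist_force"])
E
```

```text
1.85 [-0.056  0.247  1.336  0.     1.559 -1.285] [551.78975111   5.74243064 282.6594115 ] [-3.14154510e+00 -5.35790416e-04  2.79996413e+00] 56.647925949386426 [ 0.24882793 -0.88223702  0.6166854 ]
```

Call:
play_rows(translation=[[0.0005, 0, -0.04], [0.0005, 0, -0.075], [0.0005, 0, -0.095], [0.0005, 0, -0.101], [0.0005, 0, -0.101]], yaw=[0, 0, 0, 0, 0])

```text
clock: 2.48
eef_pos: [552.7, 5.8, 182.5]
eef_rot: [3.141, 0.001, 2.801]
wrist_force: [-0.1, 0.0, 0.4]
finger_gap: 56.5
finger_force: 0.0
```

Call:
play_rows(translation=[[0, 0, 0], [0, 0, 0], [0, 0, 0], [0, 0, 0], [0, 0, 0], [0, 0, 0]], yaw=[0, 0, 0, 0, 0, 0], hand=0, force=15)

```text
clock: 3.22
eef_pos: [552.7, 5.2, 181.8]
eef_rot: [-3.142, 0.0, 2.8]
wrist_force: [-0.3, -0.7, -0.2]
finger_gap: 1.4
finger_force: 0.0
```

```bash
python3 - <<'E'
from h import *
c=eyes.camera("top");s=eyes.camera("side");st=telemetry.read_state();print(st["eef_pos"],st["wrist_force"],st["moment"],st["finger_gap"],st["finger_force"])
a=cv2.resize(s["pixels"][120:260,260:400],None,fx=4,fy=4,interpolation=cv2.INTER_CUBIC)
cv2.imwrite("pics/side1.png",a[:,:,::-1])
E
```

```text
[552.66477582   5.19068002 181.84156462] [-0.37872646  0.41963627 -0.52510545] [-0.01190715  0.03415386 -0.03834607] 0.49379462528594203 0.0
```

View pics/side1.png

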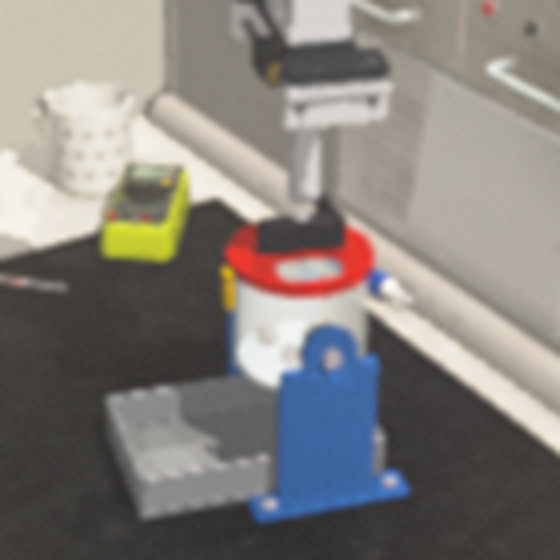

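The side crop shows the shut fingers ending at about (308,218), at the bar's top edge, and the gap reads about 0, so the bar was not grasped. I'll check this against projections of the TCP.

```bash
python3 - <<'E'
from h import *
c=eyes.camera("top");s=eyes.camera("side");st=telemetry.read_state();print(st["eef_pos"],st["finger_gap"],st["wrist_force"])
P=st["eef_pos"]
for z in(0,19,80):print(z,(proj(s,P+[0,0,z])-[260,120])*4,proj(c,P+[0,0,z]))
b=np.array([552.5,5,201]);d=np.array([.943,-.333,0]);n=np.array([.333,.943,0])
print("bar pred side",[((proj(s,b+33*i*d+8*j*n)-[260,120])*4).round() for i in(-1,1) for j in(-1,1)])
print("bar bottom",[((proj(s,b+33*i*d-8*n-[0,0,26])-[260,120])*4).round() for i in(-1,1)])
a=np.hstack([cv2.resize(x,None,fx=6.5,fy=6.5,interpolation=cv2.INTER_CUBIC) for x in (c["pixels"][155:240,285:345],s["pixels"][155:240,305:365])])
cv2.imwrite("pics/both2.png",a[:,:,::-1])
E
```

```text
[552.65051888   5.19620313 181.83946938] 0.6412351125343326 [ 0.11921402  0.49390159 -0.52429077]
0 [[299.77269895 238.00703907]] [[317.38922455 192.18621372]]
19 [[300.19569422 215.09506355]] [[317.49045624 190.45560465]]
80 [[301.60289102 138.9771735 ]] [[317.83708991 184.52981209]]
bar pred side [array([[259., 225.]]), array([[253., 215.]]), array([[347., 215.]]), array([[341., 205.]])]
bar bottom [array([[259., 257.]]), array([[346., 246.]])]
```

View pics/both2.png

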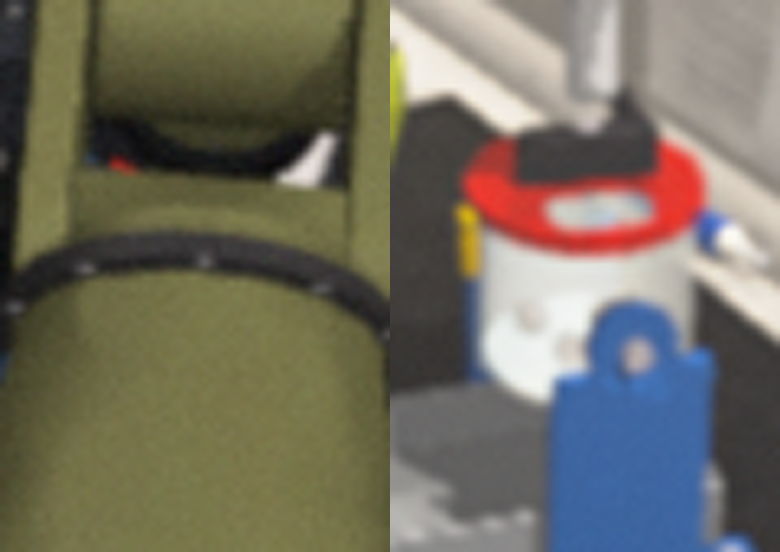

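The right half shows the shut fingers ending at the bar's rear or top edge, around (590,115), with the cap unturned. The arm hides the cap from the top camera. I'll lift, then photograph the fingers shut and open to see where their tips really are.

Call:
play_rows(translation=[[0, 0, 0.03], [0, 0, 0.06], [0, 0, 0.06], [0, 0, 0.06]], yaw=[0, 0, 0, 0])

```text
clock: 3.92
eef_pos: [552.4, 5.2, 240.9]
eef_rot: [-3.141, -0.001, 2.8]
wrist_force: [0.1, 0.7, -0.3]
finger_gap: 0.5
finger_force: 0.0
```

```bash
python3 - <<'E'
from h import *
s=eyes.camera("side");st=telemetry.read_state();print(manip.grip_point_offset,st["eef_pos"],st["eef_rot"],st["finger_gap"])
pickle.dump((s,st),open("closed.pkl","wb"))
E
```

```text
18.8 [552.26148873   5.19003417 240.62712799] [-3.14110744e+00 -1.69364553e-03  2.79972127e+00] 0.4313493328589633
```

Call:
play_rows(translation=[[0, 0, 0], [0, 0, 0], [0, 0, 0], [0, 0, 0], [0, 0, 0], [0, 0, 0], [0, 0, 0]], yaw=[0, 0, 0, 0, 0, 0, 0], hand=0.6)

```text
clock: 4.85
eef_pos: [552.7, 5.2, 241.8]
eef_rot: [-3.142, 0.0, 2.8]
wrist_force: [0.8, 0.3, 0.2]
finger_gap: 56.5
finger_force: 0.0
```

```bash
python3 - <<'E'
from h import *
s=eyes.camera("side");st=telemetry.read_state();print(st["eef_pos"],st["finger_gap"])
s1,st1=pickle.load(open("closed.pkl","rb"))
o=[]
for c,q in((s1,st1),(s,st)):
    a=cv2.resize(c["pixels"][115:215,300:365],None,fx=6,fy=6,interpolation=cv2.INTER_CUBIC)
    g=q["finger_gap"]/2
    for k in(-1,0,1):
        n=np.array([np.sin(2.8),-np.cos(2.8),0])
        u=((proj(c,q["eef_pos"]+n*g*k)[0]-[300,115])*6+3).astype(int);cv2.circle(a,tuple(int(i) for i in u),3,(255,0,255),-1)
    o.append(a)
cv2.imwrite("pics/m3.png",np.hstack(o)[:,:,::-1])
E
```

```text
[552.65460113   5.20088707 241.85343836] 56.37318658371163
```

View pics/m3.png

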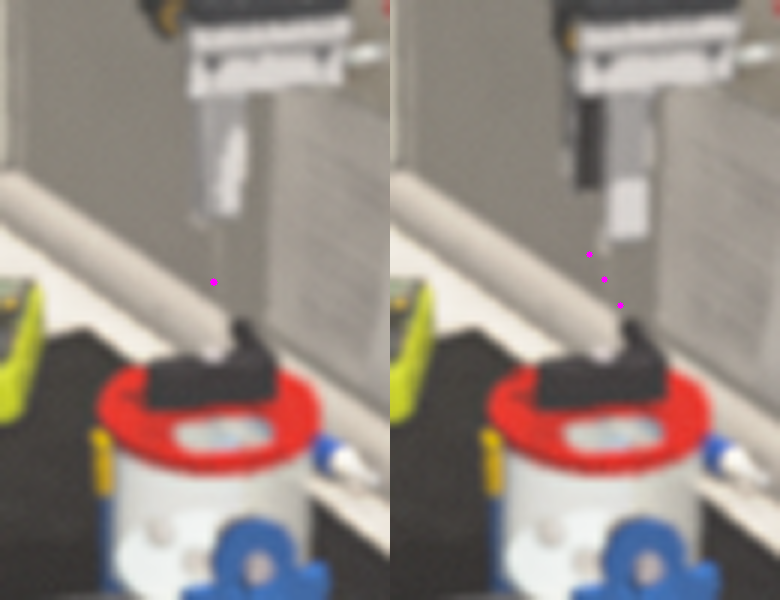

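The shut and open fingers (tips at about (218,214) and (630,240)) end about 65 px above the projected TCP dots, at (214,282) and (604,279). So the real fingertips are 36–40 mm higher than the reported TCP. I'll allow for that and descend to a reported z of about 146.

Call:
play_rows(translation=[[0, 0, -0.04], [0, 0, -0.07], [0, 0, -0.085], [0, 0, -0.092], [0, 0, -0.096], [0, 0, -0.096]], yaw=[0, 0, 0, 0, 0, 0])

```text
clock: 5.65
eef_pos: [552.9, 5.2, 146.4]
eef_rot: [3.141, 0.001, 2.8]
wrist_force: [-0.5, -0.4, -0.2]
finger_gap: 56.6
finger_force: 0.0
```

Call:
play_rows(translation=[[0, 0, 0], [0, 0, 0], [0, 0, 0], [0, 0, 0], [0, 0, 0], [0, 0, 0]], yaw=[0, 0, 0, 0, 0, 0], hand=0, force=15)

```text
clock: 6.4
eef_pos: [552.7, 5.0, 145.9]
eef_rot: [-3.141, 0.0, 2.8]
wrist_force: [-0.0, -1.9, 0.5]
finger_gap: 16.0
finger_force: 14.9
```

Call:
play_rows(translation=[[0, 0, 0], [0, 0, 0], [0, 0, 0], [0, 0, 0], [0, 0, 0], [0, 0, 0], [0, 0, 0], [0, 0, 0], [0, 0, 0], [0, 0, 0], [0, 0, 0], [0, 0, 0]], yaw=[-0.08, -0.22, -0.36, -0.5, -0.64, -0.78, -0.92, -1.06, -1.2, -1.34, -1.44, -1.507])

```text
clock: 7.9
eef_pos: [552.9, 5.1, 145.9]
eef_rot: [3.141, -0.0, 1.29]
wrist_force: [1.4, -0.3, -0.9]
finger_gap: 15.7
finger_force: 14.9
```

Call:
play_rows(translation=[[0, 0, 0], [0, 0, 0], [0, 0, 0]], yaw=[0, 0, 0])

```text
clock: 8.28
eef_pos: [552.9, 5.1, 145.9]
eef_rot: [3.141, -0.0, 1.294]
wrist_force: [3.9, -1.8, -1.9]
finger_gap: 15.8
finger_force: 14.9
```

Call:
play_rows(translation=[[0, 0, 0], [0, 0, 0], [0, 0, 0], [0, 0, 0.03], [0, 0, 0.07], [0, 0, 0.12], [0, 0, 0.15]], yaw=[0, 0, 0, 0, 0, 0, 0], hand=0.5)

```text
clock: 9.15
eef_pos: [552.8, 5.2, 298.4]
eef_rot: [3.139, -0.001, 1.293]
wrist_force: [0.2, 1.0, -0.9]
finger_gap: 46.9
finger_force: 0.0
```

Call:
play_rows(translation=[[0.035, 0.037, 0], [0.07, 0.075, 0], [0.1, 0.107, 0], [0.1045, 0.1115, 0], [0.1045, 0.1115, -0.04], [0.1045, 0.1115, -0.08]], yaw=[0, 0, 0, 0, 0, 0])

```text
clock: 9.9
eef_pos: [656.9, 116.2, 215.1]
eef_rot: [3.141, -0.0, 1.293]
wrist_force: [0.0, -0.0, 0.3]
finger_gap: 47.3
finger_force: 0.0
```

```bash
python3 - <<'E'
from h import *
c=eyes.camera("top");s=eyes.camera("side");st=telemetry.read_state();print(st["eef_pos"],st["eef_rot"],st["joints"].round(2),st["finger_gap"])
a=np.hstack([cv2.resize(c["pixels"][155:235,280:350],None,fx=5,fy=5,interpolation=cv2.INTER_CUBIC),cv2.resize(s["pixels"][120:200,290:370],None,fx=5,fy=5,interpolation=cv2.INTER_CUBIC)])
cv2.imwrite("pics/m4.png",a[:,:,::-1])
E
```

```text
[655.28390919 115.85419093 211.69312085] [-3.13502560e+00  2.86578302e-03  1.29235589e+00] [ 0.12  0.55  1.08 -0.    1.52  0.4 ] 46.90192342469109
```

View pics/m4.png

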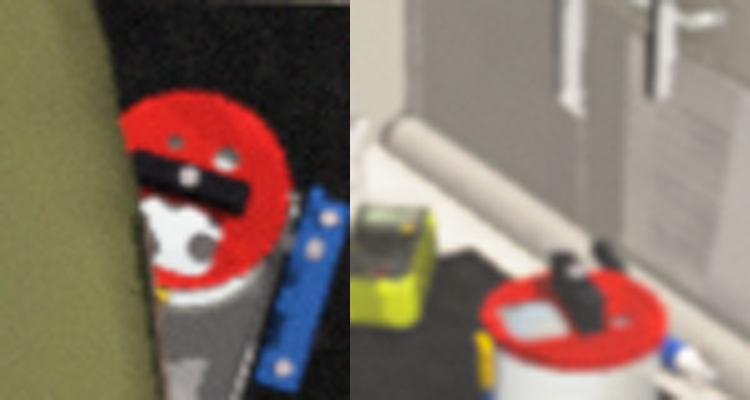

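The cap is now turned. In the left half the bar lies parallel to the axle from (135,165) to (245,200), and the large hole at (180,240) faces the yellow mark at (162,297). On the right, the open fingers stand at (570,100) and (660,90), above the crank grip at (605,252). Now I'll descend and grip the crank.

Call:
play_rows(translation=[[0, 0, -0.04], [0, 0, -0.08], [0, 0, -0.115], [0, 0, -0.135], [0, 0, -0.144], [0, 0, -0.144]], yaw=[0, 0, 0, 0, 0, 0])

```text
clock: 10.75
eef_pos: [657.6, 116.6, 72.7]
eef_rot: [3.141, -0.0, 1.293]
wrist_force: [0.9, -0.6, 0.4]
finger_gap: 46.9
finger_force: 0.0
```

Call:
play_rows(translation=[[0, 0, 0], [0, 0, 0], [0, 0, 0], [0, 0, 0], [0, 0, 0], [0, 0, 0]], yaw=[0, 0, 0, 0, 0, 0], hand=0, force=15)

```text
clock: 11.5
eef_pos: [658.3, 116.4, 72.4]
eef_rot: [3.139, -0.001, 1.293]
wrist_force: [7.5, -1.4, -0.3]
finger_gap: 15.6
finger_force: 15.0
```

Call:
play_rows(translation=[[0, 0, 0.007], [-0.002, 0.0006, 0.0173], [-0.005, 0.0015, 0.0273], [-0.0097, 0.0028, 0.0366], [-0.0155, 0.0044, 0.0451], [-0.0225, 0.0064, 0.0526], [-0.0305, 0.0087, 0.0589], [-0.0395, 0.0113, 0.0639], [-0.049, 0.014, 0.0675], [-0.0555, 0.0158, 0.069], [-0.062, 0.0177, 0.0698], [-0.069, 0.0197, 0.07]], yaw=[0, 0, 0, 0, 0, 0, 0, 0, 0, 0, 0, 0])

```text
clock: 13.0
eef_pos: [590.3, 136.5, 144.8]
eef_rot: [3.134, -0.003, 1.293]
wrist_force: [7.3, 0.2, 9.9]
finger_gap: 15.5
finger_force: 15.0
```

Call:
play_rows(translation=[[-0.0067, 0.0019, -0.0006], [-0.0134, 0.0038, -0.0018], [-0.0198, 0.0057, -0.0038], [-0.0198, 0.0057, -0.0038], [-0.0261, 0.0074, -0.0063], [-0.032, 0.0091, -0.0096], [-0.032, 0.0091, -0.0096], [-0.0377, 0.0108, -0.0134], [-0.0429, 0.0122, -0.0178], [-0.046, 0.013, -0.021], [-0.046, 0.013, -0.021], [-0.046, 0.013, -0.021]], yaw=[0, 0, 0, 0, 0, 0, 0, 0, 0, 0, 0, 0])

```text
clock: 14.5
eef_pos: [542.2, 149.5, 120.8]
eef_rot: [-3.141, -0.0, 1.293]
wrist_force: [2.6, 3.6, 1.6]
finger_gap: 15.3
finger_force: 15.0
```

Call:
play_rows(translation=[[0, 0, 0], [0, 0, 0], [0, 0, 0], [0, 0, 0], [0, 0, 0], [0, 0, 0], [0, 0, 0], [0, 0, 0]], yaw=[0, 0, 0, 0, 0, 0, 0, 0])

```text
clock: 15.5
eef_pos: [542.2, 149.6, 120.8]
eef_rot: [-3.141, -0.0, 1.293]
wrist_force: [2.9, 4.4, -0.2]
finger_gap: 15.3
finger_force: 15.0
```

```bash
python3 - <<'E'
from h import *
c=eyes.camera("top");s=eyes.camera("side");st=telemetry.read_state();print(st["eef_pos"],st["wrist_force"],st["finger_gap"])
a=np.hstack([cv2.resize(c["pixels"][175:265,285:355],None,fx=5,fy=5,interpolation=cv2.INTER_CUBIC),cv2.resize(s["pixels"][165:255,280:370],None,fx=5,fy=5,interpolation=cv2.INTER_CUBIC)])
cv2.imwrite("pics/m5.png",a[:,:,::-1])
E
```

```text
[542.15905885 149.55196656 120.7767206 ] [3.85722302 3.42087238 0.3855105 ] 14.978639457691097
```

View pics/m5.png

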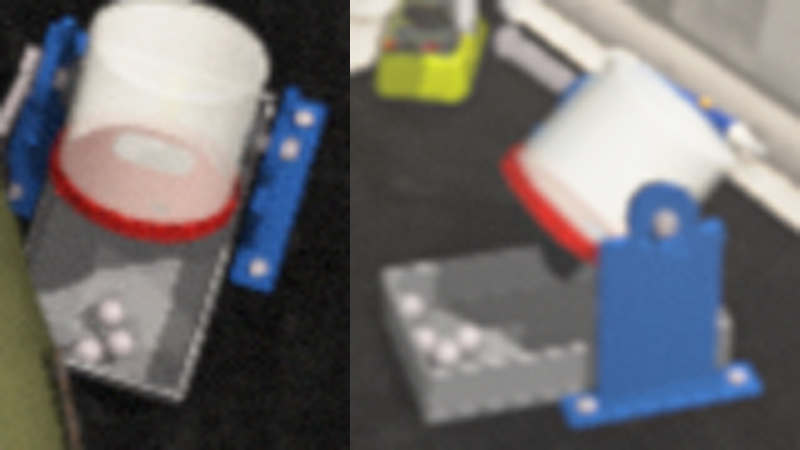

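The pour worked: all four balls lie in the tray, at (410,303), (427,337), (447,352) and (468,335) in the right half, and the drum is mouth down. Now I'll swing it back.

Call:
play_rows(translation=[[0.0054, -0.0014, 0.0055], [0.0137, -0.0038, 0.0114], [0.0228, -0.0064, 0.016], [0.0324, -0.0091, 0.0192], [0.0424, -0.012, 0.0208], [0.0525, -0.0149, 0.0208], [0.0624, -0.0177, 0.0193], [0.0721, -0.0205, 0.0162], [0.0812, -0.023, 0.0117], [0.0895, -0.0254, 0.0058], [0.0969, -0.0275, -0.0013], [0.1033, -0.0294, -0.0095]], yaw=[0, 0, 0, 0, 0, 0, 0, 0, 0, 0, 0, 0])

```text
clock: 17.1
eef_pos: [645.6, 119.7, 110.7]
eef_rot: [-3.141, 0.0, 1.293]
wrist_force: [-5.4, -0.4, 4.8]
finger_gap: 15.6
finger_force: 15.0
```

Call:
play_rows(translation=[[0.005, -0.0014, -0.0091], [0.0087, -0.0025, -0.0188], [0.0109, -0.0031, -0.029], [0.0117, -0.0033, -0.0385], [0.0117, -0.0033, -0.0415], [0.0117, -0.0033, -0.0415]], yaw=[0, 0, 0, 0, 0, 0])

```text
clock: 17.85
eef_pos: [658.2, 116.3, 69.4]
eef_rot: [3.139, -0.0, 1.293]
wrist_force: [8.3, -1.9, -2.6]
finger_gap: 15.5
finger_force: 15.0
```

Call:
play_rows(translation=[[0, 0, 0], [0, 0, 0], [0, 0, 0], [0, 0, 0], [0, 0, 0.03], [0, 0, 0.08], [0, 0, 0.13], [0, 0, 0.18], [0, 0, 0.2]], yaw=[0, 0, 0, 0, 0, 0, 0, 0, 0], hand=0.5)

```text
clock: 18.98
eef_pos: [657.7, 116.8, 273.5]
eef_rot: [3.137, -0.002, 1.293]
wrist_force: [-0.9, -0.1, -0.5]
finger_gap: 46.9
finger_force: 0.0
```

Call:
play_rows(translation=[[-0.04, 0.04, 0], [-0.08, 0.08, 0], [-0.12, 0.12, 0], [-0.16, 0.16, 0], [-0.2, 0.2, 0], [-0.2, 0.2, 0]], yaw=[0, 0, 0, 0, 0, 0])

```text
clock: 19.73
eef_pos: [455.0, 318.9, 270.4]
eef_rot: [3.141, -0.001, 1.297]
wrist_force: [-0.2, -0.1, -0.8]
finger_gap: 46.8
finger_force: 0.0
```

```bash
python3 - <<'E'
from h import *
c=eyes.camera("top");s=eyes.camera("side");st=telemetry.read_state();print(st["clock"],st["eef_pos"],st["wrist_force"],st["finger_gap"])
a=np.hstack([cv2.resize(c["pixels"][160:255,270:355],None,fx=4.6,fy=5,interpolation=cv2.INTER_CUBIC),cv2.resize(s["pixels"][160:255,285:370],None,fx=4.6,fy=5,interpolation=cv2.INTER_CUBIC)])
cv2.imwrite("pics/m6.png",a[:,:,::-1])
E
```

```text
19.825 [457.11622483 316.8167819  270.04497728] [ 0.58069845 -0.16458143  0.69353212] 46.80438632902709
```

View pics/m6.png

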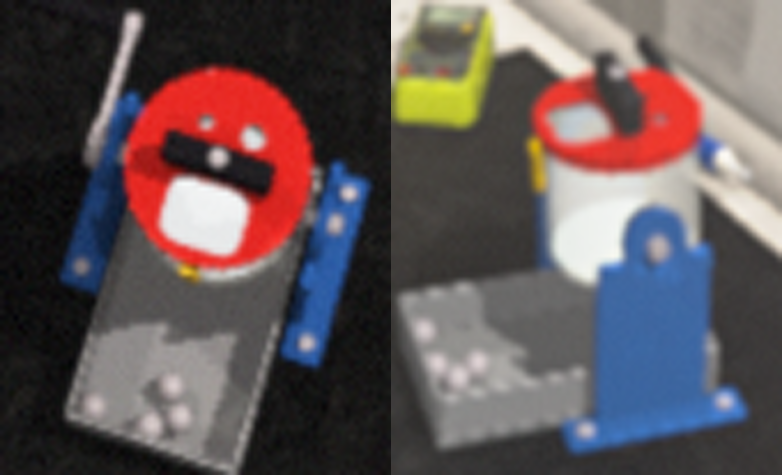

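The final picture shows the drum upright and empty. The large hole at (205,215) faces the mark at (188,270), and all four balls are in the tray near (95,405), (150,425), (172,385) and (180,415). The arm is clear, so I'm handing in the job.

```bash
python3 -c "
from cell import manip
print(manip.sign_off())"
```

```text
the job is handed in; nothing more can be done
None
```

The job is handed in (no verdict came back): the final picture showed all four balls in the tray, the drum upright and empty, the large hole at the outlet mark and the arm clear, at about 20 s of the 64 s; I never positioned the arm near the three bystanders.

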